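# Lock a cutter away in the blade locker

### The job

Put the all-black cutter away: lay it lengthwise (pointing front to back) on the upper, rear half of the sloped tray in the blue locker and slide it down under the clear hood until its end rests against the front wall. Then close the lid, swing the steel hasp over so that it hangs down over the staple on the front, and drop the red-headed pin through the staple's loop until its collar rests on the loop. Do not disturb the other things on the board.

Things in the scene. Friction and masses are not known exactly. Their poses are not given: they have to be found in the camera images.
- locker: Blue steel box fixed on a plywood board whose top is at z = 0.056; 200 x 200 mm outside, 110 mm high, walls 6 mm, open on top. Origin: centre of its underside; x points from its front (facing the robot) to its back, z up. A clear hood 4 mm thick (underside at 90 mm) covers the inside from the front wall back to x = -64 mm; the cutter's end slides in under it.
- tray_mid (a point): Middle of the aluminium tray's sloping floor, 61 mm above the locker's underside; axes as the locker. The floor rises to the rear at 0.22 rad: 40 mm high at the front wall (inside face x = -94 mm), 82 mm at the rear wall (x = +94 mm); 188 mm wide. Cutter's middle: about x = +20 to +27 mm when laid on the upper half, x = -27 mm when its end meets the front wall.
- staple (a point): U-shaped steel staple standing out 40 mm from the middle of the locker's front, its loop level, so a pin passes straight down through it. Rods 6 mm thick; loop 18 mm wide inside (along y), free from the hanging hasp (7 mm off the locker's face) to 34 mm off the face. Site: middle of that space, 21 mm off the face, at the top of the rods, 70 mm above the locker's underside. Axes as the locker.
- lid (a joint): Lid angle in rad: 0 closed, 1.57 upright, up to 1.9 as it opens backwards about the top rear edge. It starts open, leaning back. The stiff hinge keeps it where it is left; about 4 N at its edge moves it. No handle: push it over from behind (beside the hasp), then press it down.
- lid_hinge (a point): Point on the lid's hinge line: middle of the locker's top rear edge, 110 mm above its underside. The lid, 200 mm wide, reaches 200 mm from this line; its outer face lies 7 mm from it. Axes turn with the lid.
- lid_edge (a point): Middle of the lid's free (front) edge, on its outer face (the top face when closed).
- hasp (a joint): Hasp angle against the lid, in rad: 0 hanging down over the staple (lid closed), 1.57 level to the front, 3.14 upright on the closed lid, 3.8 (stop) leaning back over it, 0.66 past upright. It starts leaning back. It turns very lightly and falls back to its stop or, once pushed forward past upright, falls forward and hangs by its own weight.
- hasp_hinge (a point): Middle of the hasp's hinge line, along the lid's front edge: 4.5 mm in front of the locker's face and 112 mm above its underside when the lid is closed.
- hasp_tip (a point): Middle of the free end of the hasp, 90 mm from its hinge. The hasp is a steel plate 60 mm wide and 4 mm thick with a slot (34 mm wide, from 38 to 66 mm from the hinge) that goes over the staple.
- pin: Loose retaining pin, 90 mm long, 60 g, standing upright in the yellow block at the start. Origin: centre of its pointed tip; z along the pin to its head. Steel shank of 12 mm diameter, 50 mm long, with tapered tip; collar of 26 mm diameter from 50 to 56 mm; red grip of 22 mm diameter from 56 to 90 mm.
- pin_collar (a point): On the pin's axis at the underside of the collar, 50 mm above the tip.
- pin_block: Yellow block fixed on the board, 66 x 66 mm, 55 mm high, with a 17 mm hole through it in which the pin stands, collar resting on its top. Origin: centre of its underside.
- black_cutter: All-black snap-off cutter lying flat on the board, 134 mm long (its y axis), 28 mm wide (x), 18 mm high, 40 g. Origin: middle of its underside.
- tape_a: Roll of brown tape lying flat, 74 mm across, 25 mm high; leave alone. Origin: middle of its underside.
- blades: Blister card of spare blades, 62 x 118 x 12 mm; leave alone. Origin: middle of its underside.
- calc: Grey desk calculator, 100 x 68 x 19 mm; leave alone. Origin: middle of its underside.
- yellow_cutter: Yellow and black cutter, 63 x 128 x 20 mm; leave alone. Origin: middle of its underside.
- red_cutter: Red and black cutter, 63 x 128 x 20 mm; leave alone. Origin: middle of its underside.
- marker: Marker pen, 20 x 130 x 18 mm; leave alone. Origin: middle of its underside.

How it is judged:
By the outcome, as a careful person would: the job done as asked, in the order asked, and still so for the second after the job is handed in, with the robot touching nothing.
It also fails if it takes over 72 s, if anything falls off the work surface, if the arm or the gripper's body presses on something with over 40 N, if the wrist force passes 120 N, or if a joint passes its speed limit or range.

### The arm

A 6-joint arm with a two-finger parallel gripper is mounted at the origin on a cart in front of the work surface, level with it; the furniture and walls round the work are solid. World frame = base frame: x ahead of the robot, y to its left, z up, the work surface at z = 0. Lengths are in m, angles in rad, forces in N, time in s.
With the tool pointing down it reaches from about 0.4 to 0.825 m from the base axis. Payload 7 kg.
Tool frame: the origin (TCP) lies midway between the tips of the shut fingers; the grasp point (between the pads) lies 19 mm behind it; z points along the fingers, y is the line along which they close (so a half turn about z gives the same grasp; the last joint's range is limited). The gripper opens to 88 mm and grips with 3 to 60 N. Pads are 19 mm wide; open, the fingers measure 130 mm over their backs; the gripper's body (78 mm by 193 mm) begins 47 mm behind the grasp point.
Start: joints at [-0.837, 0.359, 0.012, 0, -1.224, -0.288], TCP at [0.291, -0.609, 0.227] pointing down, gripper open.
Joint ranges: [-3.07, 3.07], [-1.43, 2.12], [-1.02, 1.25], [-3.03, 1.67], [-3.05, -0], [-3.03, 3.03]. Speed limits (rad/s): [2.39, 2.39, 3.01, 3.14, 3.14, 3.14].

### API

Orientations are given as [roll, pitch, yaw] about the fixed x, y, z axes, in that order (R = Rz(yaw) Ry(pitch) Rx(roll)).
In Python, from station import get_state, grab_frame, calibration, job_done, boxes_of, regions_of, spot_point gives the robot as it stands. The module is installed in compiled form; this text tells all that it offers.
- The arm moves only by the tool arm_command, never from a script. Its argument "commands" is a list of rows, each an object of numbers: "tx", "ty", "tz": the shift along the tool's x, y, z each as a share of 25 cm, from -1 to 1; "twist": the turn about the tool's z as a share of 180 degrees, from -1 to 1. A call has exactly 8 rows; each row is the pose to reach, as a shift and turn from the pose commanded when the call began, along the tool's axes at that moment, turning the shorter way round; what a row does not reach only later rows make up. A row lasts 1/12 s, in which the tool goes at most 41.7 mm and 7.16 degrees, less where a joint would pass 70% of its speed; a pose out of reach is approached as far as the arm can. A call with a number of a shift or a turn outside -1 to 1 is refused whole. A call with a gripper value outside its range is refused whole. "claw" is the opening, from 0 (shut) to 1 (fully open), set as the call begins (left out, the last holds). The fingers move at their own pace and stop on an object; "grip_force" is the grip in N (left out, the last holds). Time passes only in rows, so rows that repeat a pose let the fingers close, or fill a call up. It gives the time, the measured TCP pose, the force, the opening and the grip force at its end, in the units of the state.
- get_state(): the state, without advancing time (a new reading comes with each control period).
- grab_frame(name): name is "scene" or "top"; returns the picture (420x560x3 uint8, red, green, blue); there is no depth.
- calibration(name): a dict with "camera_matrix" (3x3 intrinsics, pixels), "extrinsics" (4x4, takes a point from camera to world coordinates). Camera axes: x right, y down, z forward; pixel columns grow to the right and rows downward; lengths in m; the calibration is good to about 2 mm. A picture is of the moment at which its call begins. calibration takes no time and is no camera call.
- job_done(): hands the job in; it is judged then, once.
Trained networks look in the newest picture that a camera, given by its name, has taken for a name from the list of things; names that differ only in an ending like _2 or _b are one class to them, and where a whole thing is asked for, a point or a joint stands for the part that bears it (a point fixed in the world has none). Each returns a list of dicts, best first, with "score" (0 to 1); they miss things now and then, are a little off and sometimes report something else, mostly with a low value. They report only what shows in the picture. A call takes as long as a camera call.
- boxes_of(query, camera): "rect" ([left, top, right, bottom] in pixels, round what is visible of it).
- regions_of(query, camera): "region" (420x560 bool, what is visible of it) and "rect" ([left, top, right, bottom] in pixels, round what is visible of it).
- spot_point(query, camera): "uv" ([column, row] in pixels: a listed point, or the origin of a listed thing).
The state is a dict: "t": time; "q": joint angles; "qd": joint speeds; "joint_efforts": joint torques, N m; "eef_pos": TCP position; "ee_rot": TCP orientation; "force": force on the tool from outside, world axes, zero at the start; "moment": the same for the moment, N m; "width": finger opening in m; "gripper_force": force on a finger pad.
Only numpy, scipy, OpenCV 4.12 (cv2) and the standard library are available. Lean on these libraries where they do the work, as an engineer would, in place of code of your own. Each camera call takes 0.05 s, during which the arm holds its last target. There are 200 camera calls.

## Working session

There is one attempt and no reset: what is moved stays moved. The work goes in short steps, Python scripts to look and compute and a tool call to move; the robot and the scene stay as the last step left them, time stands still between calls to the robot, and variables do not carry over. Pictures are saved under pics/ and viewed, at most 10 in all, crops included, and the job is handed in when it is done.

Besides the shell and the picture viewer there is one more tool, called after ">>>" in YAML: its name, and indented under it one key for each argument. arm_command: Moves the arm, as the interface text tells. Shift numbers are shares of 25 cm and turn numbers shares of 180 degrees, none past 1 either way. Its arguments: {"type":"object","properties":{"commands":{"type":"array"},"claw":{"type":"number"},"grip_force":{"type":"number"}},"required":["commands"]}

```bash
mkdir -p pics; cat > h.py <<'E'
import numpy as np, cv2
from station import *
def P(cam):
    c=calibration(cam); return np.array(c["camera_matrix"]),np.array(c["extrinsics"])
def ray(cam,uv):
    K,E=P(cam); d=E[:3,:3]@np.linalg.solve(K,[uv[0],uv[1],1.]); return E[:3,3],d/np.linalg.norm(d)
def atz(cam,uv,z):
    o,d=ray(cam,uv); return o+d*(z-o[2])/d[2]
def tri(uv1,uv2):
    o1,d1=ray("scene",uv1);o2,d2=ray("top",uv2)
    A=np.stack([d1,-d2],1); s=np.linalg.lstsq(A,o2-o1,rcond=None)[0]
    a,b=o1+d1*s[0],o2+d2*s[1]; return (a+b)/2,np.linalg.norm(a-b)
def proj(cam,p):
    K,E=P(cam); c=np.linalg.inv(E)@np.r_[p,1]; u=K@c[:3]; return u[:2]/u[2]
def save(cam,n,crop=None,s=1):
    f=grab_frame(cam)[...,::-1]
    if crop: l,t,r,b=crop; f=f[t:b,l:r]
    cv2.imwrite(f"pics/{n}.png",cv2.resize(f,None,fx=s,fy=s))
E
python3 - <<'E'
from h import *
np.set_printoptions(precision=4,suppress=True)
a=grab_frame("scene");b=grab_frame("top")
cv2.imwrite("pics/a.png",a[...,::-1]);cv2.imwrite("pics/b.png",b[...,::-1])
for c in("scene","top"): print(c,P(c)[1])
for q in ["locker","tray_mid","staple","lid_hinge","lid_edge","hasp_hinge","hasp_tip","pin","pin_collar","pin_block","black_cutter"]:
    u=spot_point(q,"scene")[:2];v=spot_point(q,"top")[:2]
    print(q,[(np.array(x["uv"]).round(1),round(x["score"],2)) for x in u],[(np.array(x["uv"]).round(1),round(x["score"],2)) for x in v],*(tri(u[0]["uv"],v[0]["uv"]) if u and v else []))
s=get_state();print(s)
E
```

```text
scene [[-0.514  -0.4564  0.7263 -0.3091]
 [-0.8577  0.2623 -0.4422  0.4886]
 [ 0.0113 -0.8502 -0.5263  0.7425]
 [ 0.      0.      0.      1.    ]]
top [[ 0.0242 -0.9984  0.0512  0.4567]
 [-0.9996 -0.0233  0.0184 -0.0324]
 [-0.0172 -0.0516 -0.9985  1.181 ]
 [ 0.      0.      0.      1.    ]]
locker [(array([244.6, 241.3]), 0.95)] [(array([235.2, 191.5]), 0.97)] [0.5581 0.0753 0.0428] 0.013234540713246088
tray_mid [(array([245.2, 223.5]), 0.79)] [(array([229.6, 191.9]), 0.76), (array([407.3, 220.3]), 0.44)] [0.5491 0.0795 0.1108] 0.005640910523821454
staple [(array([277.4, 234.7]), 0.76), (array([205. , 125.6]), 0.65)] [(array([244.8, 237.7]), 0.96)] [0.44   0.0397 0.1259] 0.008346695348231991
lid_hinge [(array([220.7, 194. ]), 0.83)] [(array([209.6, 147.6]), 0.65)] [0.6416 0.1158 0.1698] 0.010062669312608758
lid_edge [(array([205.4, 121.8]), 0.63)] [(array([192.4, 112.8]), 0.93)] [0.672  0.1247 0.3702] 0.0012891042820465156
hasp_hinge [(array([205.9, 120.6]), 0.46)] [(array([192.4, 115.7]), 0.84)] [0.6657 0.1244 0.3751] 0.003156845904136684
hasp_tip [] [(array([190.4,  93.6]), 0.91)]
pin [] [(array([407. , 224.6]), 0.66)]
pin_collar [] [(array([412.1, 220.8]), 0.41), (array([193.8, 111.1]), 0.34)]
pin_block [] [(array([406.2, 220.1]), 0.86), (array([194.1, 111.1]), 0.16)]
black_cutter [(array([339.2, 223.7]), 0.39)] [(array([335.7, 218.6]), 0.65)] [ 0.4875 -0.1928  0.0553] 0.009883357183440786
{'t': 1.2, 'q': array([-0.8369,  0.3586,  0.0119,  0.    , -1.2241, -0.2882]), 'qd': array([-0.0003, -0.0002,  0.0006,  0.0009, -0.0007,  0.0002]), 'joint_efforts': array([ -0.0014, -58.2395,  29.3297,   7.0027,   0.0123,  -0.0001]), 'eef_pos': array([ 0.291 , -0.609 ,  0.2266]), 'ee_rot': array([-3.1416, -0.    , -2.6959]), 'force': array([1.1027, 0.2675, 0.0916]), 'moment': array([-0.0133,  0.0409, -0.0333]), 'gripper_force': 0.0, 'width': 0.08747730354715612}
```

View pics/a.png

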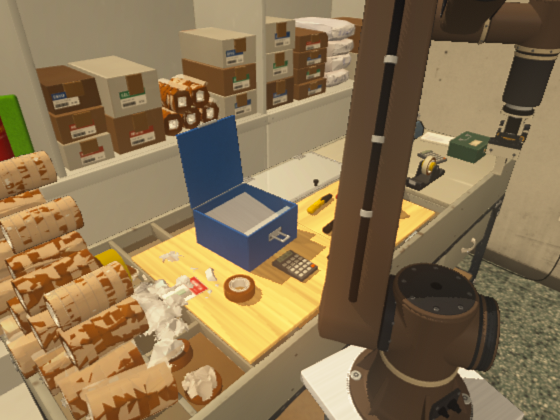

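View pics/b.png

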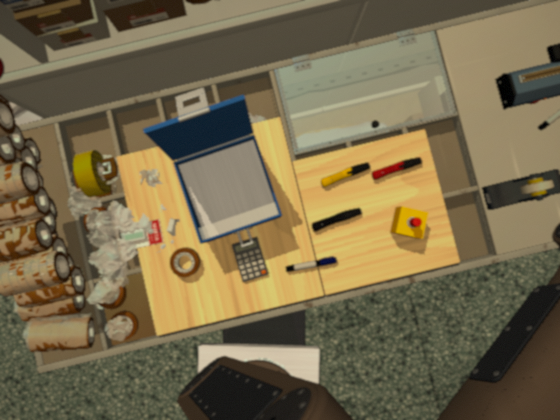

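The scene view shows the open locker at about (245,225) with the lid upright behind it and the staple at (280,237). The top view shows the black cutter at (337,218), the pin at (416,222) and the locker's front rim running from (201,241) to (279,214).

```bash
python3 - <<'E'
from h import *
np.set_printoptions(precision=4,suppress=True)
f=cv2.imread("pics/b.png")
cv2.imwrite("pics/c.png",np.hstack([cv2.resize(f[85:285,140:290],None,fx=3,fy=3,interpolation=cv2.INTER_CUBIC)[:600],cv2.resize(f[160:310,300:415],None,fx=3,fy=3,interpolation=cv2.INTER_CUBIC)[:600].copy() if 0 else cv2.resize(f[180:270,300:380],(350,394),interpolation=cv2.INTER_CUBIC).__class__((600,350,3)) if 0 else cv2.copyMakeBorder(cv2.resize(f[190:250,305:435],None,fx=2.6,fy=2.6),0,444,0,0,cv2.BORDER_CONSTANT)]))
grab_frame("top")
for q,z in [("black_cutter",.056+.012),("pin_block",.056+.055)]:
    for r in regions_of(q,"top")[:1]:
        m=r["region"]; ys,xs=np.nonzero(m)
        w=np.array([atz("top",(x,y),z)[:2] for x,y in zip(xs,ys)])
        rc=cv2.minAreaRect((w*1000).astype(np.float32)); c=w.mean(0); u,s,v=np.linalg.svd(w-c,full_matrices=False)
        print(q,r["score"],r["rect"],rc,c,"axis yaw deg",np.degrees(np.arctan2(v[0,1],v[0,0])))
for n,uv in dict(FL=(201,241),FR=(279,214),RL=(178,165)).items(): print(n,atz("top",uv,.166))
r=regions_of("pin","top")
for x in r[:2]:
    ys,xs=np.nonzero(x["region"]); print("pin",x["score"],x["rect"],xs.mean(),ys.mean(),atz("top",(xs.mean(),ys.mean()),.056+.055+.03))
for n in ("tape_a","calc","yellow_cutter","red_cutter","marker"):
    for x in spot_point(n,"top")[:1]: print(n,atz("top",x["uv"],.056))
E
```

```text
black_cutter 0.72 [310.7, 211.0, 363.5, 231.6] ((490.9356384277344, -188.38815307617188), (25.77729606628418, 132.81906127929688), 21.910152435302734) [ 0.4903 -0.1884] axis yaw deg -68.55379218480384
pin_block 0.96 [390.9, 203.5, 429.4, 240.7] ((486.12591552734375, -357.6149597167969), (82.76531982421875, 73.962646484375), 76.62677001953125) [ 0.485  -0.3566] axis yaw deg -88.68223629210455
FL [0.4285 0.1339 0.166 ]
FR [ 0.4946 -0.0435  0.166 ]
RL [0.6027 0.1929 0.166 ]
pin 0.42 [408.0, 218.2, 425.9, 228.3] 414.136 221.752 [ 0.4849 -0.3598  0.141 ]
tape_a [0.3729 0.1852 0.056 ]
calc [0.3823 0.0235 0.056 ]
yellow_cutter [0.5528 0.0824 0.056 ]
red_cutter [ 0.6231 -0.3372  0.056 ]
marker [ 0.3674 -0.1308  0.056 ]
```

View pics/c.png

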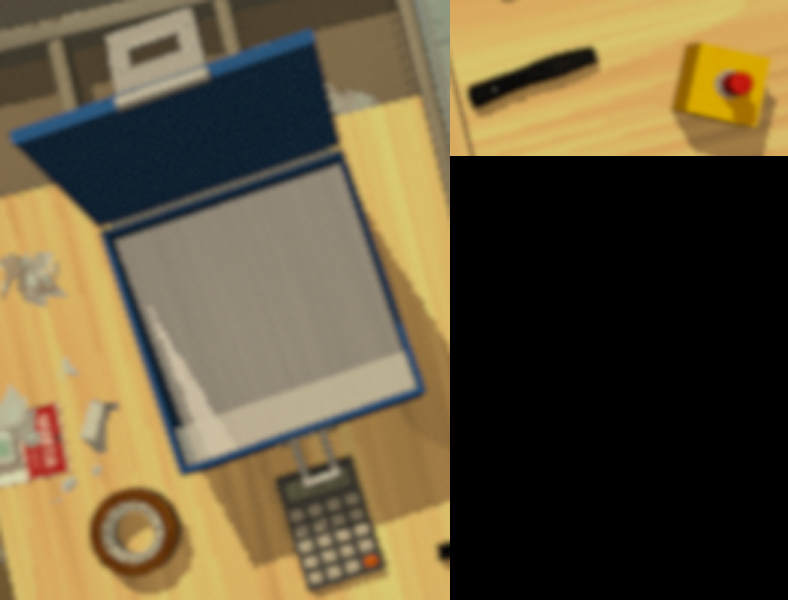

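The crop shows the rim corners at crop pixels FL (183,472), FR (423,391), RL (103,232) and RR (343,153). The hasp is behind the lid edge, the staple bar is at (322,478), and the red pin head is at (738,84).

```bash
cat >> h.py <<'E'
def go(x,y,z,yawdeg,ref=None):
    s=get_state(); p=np.array(s["eef_pos"]); yw=s["ee_rot"][2]
    if ref is not None: p=np.array(ref[:3]); yw=np.radians(ref[3])
    d=np.array([x,y,z])-p; X=np.array([np.cos(yw),np.sin(yw),0]);Y=np.array([np.sin(yw),-np.cos(yw),0])
    dy=(yawdeg-np.degrees(yw)+180)%360-180
    print("tx %.3f ty %.3f tz %.3f twist %.4f"%(d@X/.25,d@Y/.25,-d[2]/.25,-dy/180))
E
python3 - <<'E'
from h import *
np.set_printoptions(precision=4,suppress=True)
c={n:np.array([140+u/3,85+v/3]) for n,(u,v) in dict(FL=(183,472),FR=(423,391),RL=(103,232),RR=(343,153)).items()}
w={n:atz("top",uv,.166) for n,uv in c.items()}
for n in w: print(n,w[n])
ctr=sum(w.values())/4
ax=(w["RL"]+w["RR"]-w["FL"]-w["FR"]); ay=(w["FL"]+w["RL"]-w["FR"]-w["RR"])
a1=np.degrees(np.arctan2(ax[1],ax[0]));a2=np.degrees(np.arctan2(-ay[0],ay[1]))
print(ctr,a1,a2,np.linalg.norm(ax)/2,np.linalg.norm(ay)/2)
print("staple net top",atz("top",(244.8,237.7),.126), "bar crop",atz("top",(140+322/3,85+478/3),.123))
print("pin head",atz("top",(415.8,222.3),.151))
print("staple bar scene", atz("scene",(277.4,234.7),.126))
L=np.radians((a1+a2)/2);R=np.array([[np.cos(L),-np.sin(L)],[np.sin(L),np.cos(L)]])
for n,l in dict(staple=(-.121,0,.07),edge=(.1646,0,.299),tray=(.0,0,.061)).items():
    q=np.r_[ctr[:2]+R@np.array(l[:2]),l[2]+.056]; print(n,q,proj("top",q),proj("scene",q))
go(.490,-.1885,.18,-68.6)
E
```

```text
FL [0.4254 0.1338 0.166 ]
FR [ 0.4917 -0.0482  0.166 ]
RL [0.6088 0.2017 0.166 ]
RR [0.6742 0.0177 0.166 ]
[0.55   0.0763 0.166 ] 20.08462222821145 19.79392499477172 0.1947583062178929 0.19448288567527763
staple net top [0.4378 0.0362 0.126 ] bar crop [0.4221 0.0299 0.123 ]
pin head [ 0.4835 -0.3605  0.151 ]
staple bar scene [0.4423 0.0431 0.126 ]
staple [0.4363 0.035  0.126 ] [245.2685 238.3392] [281.324  234.9689]
edge [0.7047 0.1324 0.355 ] [190.0842  97.65  ] [198.696  124.1456]
tray [0.55   0.0763 0.117 ] [229.7095 190.6979] [247.0611 221.2276]
tx -1.443 ty 1.174 tz 0.186 twist -0.4770
```

>>> arm_command:
  commands:
    - {"tx": -0.12, "ty": 0.1, "tz": 0.02, "twist": -0.039}
    - {"tx": -0.25, "ty": 0.2, "tz": 0.04, "twist": -0.078}
    - {"tx": -0.38, "ty": 0.3, "tz": 0.06, "twist": -0.117}
    - {"tx": -0.5, "ty": 0.4, "tz": 0.07, "twist": -0.156}
    - {"tx": -0.62, "ty": 0.5, "tz": 0.08, "twist": -0.195}
    - {"tx": -0.75, "ty": 0.6, "tz": 0.09, "twist": -0.234}
    - {"tx": -0.85, "ty": 0.7, "tz": 0.1, "twist": -0.273}
    - {"tx": -0.96, "ty": 0.78, "tz": 0.1, "twist": -0.312}
  claw: 0.8
  grip_force: 8

```text
t: 2.32
eef_pos: [0.4233, -0.3274, 0.2014]
ee_rot: [3.141, 0.0, -1.709]
force: [0.9, -0.9, -1.2]
width: 0.0699
gripper_force: 0.0
```

```bash
python3 -c "
from h import *
go(.490,-.1885,.12,-68.6)"
```

```text
tx -0.587 ty -0.187 tz 0.326 twist -0.1630
```

>>> arm_command:
  commands:
    - {"tx": -0.12, "ty": -0.04, "tz": 0.06, "twist": -0.04}
    - {"tx": -0.24, "ty": -0.08, "tz": 0.12, "twist": -0.08}
    - {"tx": -0.36, "ty": -0.12, "tz": 0.18, "twist": -0.12}
    - {"tx": -0.48, "ty": -0.16, "tz": 0.24, "twist": -0.163}
    - {"tx": -0.56, "ty": -0.18, "tz": 0.3, "twist": -0.163}
    - {"tx": -0.587, "ty": -0.187, "tz": 0.326, "twist": -0.163}
    - {"tx": -0.587, "ty": -0.187, "tz": 0.326, "twist": -0.163}
    - {"tx": -0.587, "ty": -0.187, "tz": 0.326, "twist": -0.163}

```text
t: 2.98
eef_pos: [0.4909, -0.1912, 0.1201]
ee_rot: [3.141, 0.0, -1.203]
force: [-0.1, -0.9, -0.2]
width: 0.07
gripper_force: 0.0
```

```bash
python3 -c "
from h import *
go(.490,-.1885,.060,-68.6)
save('top','d',(290,150,440,290),4)"
```

```text
tx -0.011 ty -0.001 tz 0.241 twist -0.0019
```

View pics/d.png

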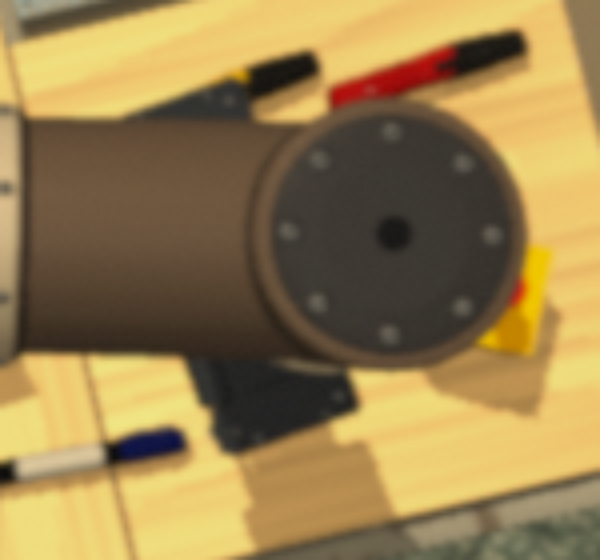

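The arm hides the cutter, but the tool is over it as planned, with the yellow cutter and the marker clear of the fingers.

>>> arm_command:
  commands:
    - {"tx": -0.01, "ty": 0, "tz": 0.06}
    - {"tx": -0.01, "ty": 0, "tz": 0.12}
    - {"tx": -0.01, "ty": 0, "tz": 0.17}
    - {"tx": -0.01, "ty": 0, "tz": 0.21}
    - {"tx": -0.01, "ty": 0, "tz": 0.23}
    - {"tx": -0.01, "ty": 0, "tz": 0.24}
    - {"tx": -0.01, "ty": 0, "tz": 0.24}
    - {"tx": -0.01, "ty": 0, "tz": 0.24}

```text
invalid input
```

>>> arm_command:
  commands:
    - {"tz": 0}
    - {"tz": 0}
    - {"tz": 0}
    - {"tz": 0}
    - {"tz": 0}
    - {"tz": 0}
    - {"tz": 0}
    - {"tz": -0.02}
  claw: 0
  grip_force: 8

```text
invalid input
```

>>> arm_command:
  commands:
    - {"tz": -0.08}
    - {"tz": -0.2}
    - {"tz": -0.35}
    - {"tz": -0.5, "twist": 0.03}
    - {"tz": -0.6, "twist": 0.07}
    - {"tz": -0.7, "twist": 0.11}
    - {"tz": -0.76, "twist": 0.15}
    - {"tz": -0.76, "twist": 0.19}

```text
invalid input
```

```bash
cat >> h.py <<'E'
C=np.array([.550,.0763]);LY=20.
def lk(x,y,z,yaw,**k):  # locker coords target, yaw rel. to locker
    a=np.radians(LY); go(C[0]+x*np.cos(a)-y*np.sin(a),C[1]+x*np.sin(a)+y*np.cos(a),z+.056,LY+yaw,**k)
E
python3 -c "
from h import *
lk(.022,0,.185,180)"
```

```text
tx -0.915 ty -0.693 tz -0.482 twist 0.5056
```

>>> arm_command:
  commands:
    - {"tx": -0.01, "ty": 0, "tz": 0.06, "twist": 0}
    - {"tx": -0.01, "ty": 0, "tz": 0.12, "twist": 0}
    - {"tx": -0.01, "ty": 0, "tz": 0.17, "twist": 0}
    - {"tx": -0.01, "ty": 0, "tz": 0.21, "twist": 0}
    - {"tx": -0.01, "ty": 0, "tz": 0.23, "twist": 0}
    - {"tx": -0.01, "ty": 0, "tz": 0.24, "twist": 0}
    - {"tx": -0.01, "ty": 0, "tz": 0.24, "twist": 0}
    - {"tx": -0.01, "ty": 0, "tz": 0.24, "twist": 0}

```text
t: 3.7
eef_pos: [0.4904, -0.1891, 0.0606]
ee_rot: [-3.141, -0.0, -1.204]
force: [0.1, 0.0, 0.1]
width: 0.0702
gripper_force: 0.0
```

>>> arm_command:
  commands:
    - {"tx": 0, "ty": 0, "tz": 0, "twist": 0}
    - {"tx": 0, "ty": 0, "tz": 0, "twist": 0}
    - {"tx": 0, "ty": 0, "tz": 0, "twist": 0}
    - {"tx": 0, "ty": 0, "tz": 0, "twist": 0}
    - {"tx": 0, "ty": 0, "tz": 0, "twist": 0}
    - {"tx": 0, "ty": 0, "tz": 0, "twist": 0}
    - {"tx": 0, "ty": 0, "tz": 0, "twist": 0}
    - {"tx": 0, "ty": 0, "tz": -0.02, "twist": 0}
  claw: 0
  grip_force: 8

```text
t: 4.37
eef_pos: [0.4893, -0.1887, 0.0644]
ee_rot: [3.14, 0.001, -1.204]
force: [-0.3, 0.3, -0.5]
width: 0.0236
gripper_force: 8.0
```

>>> arm_command:
  commands:
    - {"tx": 0, "ty": 0, "tz": -0.08, "twist": 0}
    - {"tx": 0, "ty": 0, "tz": -0.2, "twist": 0}
    - {"tx": 0, "ty": 0, "tz": -0.35, "twist": 0}
    - {"tx": 0, "ty": 0, "tz": -0.5, "twist": 0.03}
    - {"tx": 0, "ty": 0, "tz": -0.6, "twist": 0.07}
    - {"tx": 0, "ty": 0, "tz": -0.7, "twist": 0.11}
    - {"tx": 0, "ty": 0, "tz": -0.76, "twist": 0.15}
    - {"tx": 0, "ty": 0, "tz": -0.76, "twist": 0.19}

```text
t: 5.03
eef_pos: [0.4916, -0.1892, 0.2596]
ee_rot: [-3.135, 0.0, -1.804]
force: [0.1, -0.6, -0.8]
width: 0.0236
gripper_force: 8.0
```

```bash
python3 -c "
from h import *
lk(.022,0,.195,180)"
```

```text
tx -1.136 ty -0.056 tz 0.034 twist 0.3148
```

>>> arm_command:
  commands:
    - {"tx": -0.14, "ty": -0.01, "tz": 0, "twist": 0.039}
    - {"tx": -0.28, "ty": -0.01, "tz": 0, "twist": 0.078}
    - {"tx": -0.42, "ty": -0.02, "tz": 0, "twist": 0.117}
    - {"tx": -0.56, "ty": -0.03, "tz": 0, "twist": 0.156}
    - {"tx": -0.7, "ty": -0.04, "tz": 0, "twist": 0.195}
    - {"tx": -0.84, "ty": -0.05, "tz": 0, "twist": 0.234}
    - {"tx": -0.94, "ty": -0.05, "tz": 0, "twist": 0.273}
    - {"tx": -1, "ty": -0.055, "tz": 0, "twist": 0.313}

```text
t: 5.7
eef_pos: [0.5599, 0.0544, 0.2552]
ee_rot: [3.141, 0.0, -2.775]
force: [-0.2, -0.2, -0.2]
width: 0.0232
gripper_force: 8.0
```

```bash
python3 -c "
from h import *
lk(.018,0,.1,180)"
```

```text
tx -0.066 ty 0.095 tz 0.397 twist 0.0056
```

>>> arm_command:
  commands:
    - {"tx": -0.03, "ty": 0.05, "tz": 0.05, "twist": 0.006}
    - {"tx": -0.06, "ty": 0.08, "tz": 0.12, "twist": 0.006}
    - {"tx": -0.08, "ty": 0.095, "tz": 0.2, "twist": 0.006}
    - {"tx": -0.082, "ty": 0.095, "tz": 0.28, "twist": 0.006}
    - {"tx": -0.082, "ty": 0.095, "tz": 0.34, "twist": 0.006}
    - {"tx": -0.082, "ty": 0.095, "tz": 0.38, "twist": 0.006}
    - {"tx": -0.082, "ty": 0.095, "tz": 0.4, "twist": 0.006}
    - {"tx": -0.082, "ty": 0.095, "tz": 0.4, "twist": 0.006}

```text
t: 6.37
eef_pos: [0.5698, 0.081, 0.1543]
ee_rot: [-3.141, -0.002, -2.79]
force: [0.3, -0.3, 0.3]
width: 0.0234
gripper_force: 8.0
```

>>> arm_command:
  commands:
    - {"tx": 0, "ty": 0, "tz": 0.02, "twist": 0}
    - {"tx": 0, "ty": 0, "tz": 0.04, "twist": 0}
    - {"tx": 0, "ty": 0, "tz": 0.055, "twist": 0}
    - {"tx": 0, "ty": 0, "tz": 0.07, "twist": 0}
    - {"tx": 0, "ty": 0, "tz": 0.08, "twist": 0}
    - {"tx": 0, "ty": 0, "tz": 0.09, "twist": 0}
    - {"tx": 0, "ty": 0, "tz": 0.1, "twist": 0}
    - {"tx": 0, "ty": 0, "tz": 0.105, "twist": 0}
  grip_force: 3

```text
t: 7.03
eef_pos: [0.5704, 0.0811, 0.1288]
ee_rot: [-3.141, 0.0, -2.789]
force: [0.1, -2.9, 4.8]
width: 0.0235
gripper_force: 3.0
```

```bash
python3 -c "
from h import *
lk(.022,0,.070,180)
save('scene','e',(170,100,330,270),3.5)
print(get_state()['moment'])"
```

```text
tx -0.005 ty 0.010 tz 0.011 twist 0.0011
[-0.28539818 -0.06355029  0.02152102]
```

View pics/e.png

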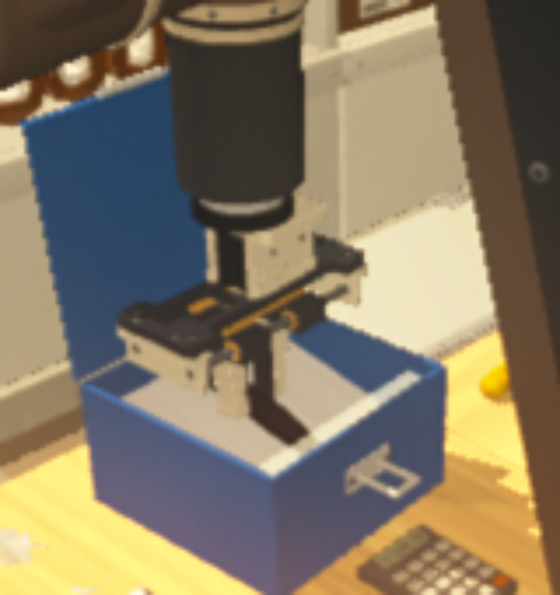

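The picture shows the cutter in the fingers over the tray, pitched to the slope, with its front end just short of the hood at about (305,435). I'll open so it lies flat, regrip, and slide.

>>> arm_command:
  commands:
    - {"tx": 0, "ty": 0.01, "tz": 0, "twist": 0}
    - {"tx": 0, "ty": 0.01, "tz": 0, "twist": 0}
    - {"tx": 0, "ty": 0.01, "tz": 0.005, "twist": 0}
    - {"tx": 0, "ty": 0.01, "tz": 0.01, "twist": 0}
    - {"tx": 0, "ty": 0.01, "tz": 0.01, "twist": 0}
    - {"tx": 0, "ty": 0.01, "tz": 0.01, "twist": 0}
    - {"tx": 0, "ty": 0.01, "tz": 0.01, "twist": 0}
    - {"tx": 0, "ty": 0.01, "tz": 0.01, "twist": 0}
  claw: 0.45

```text
t: 7.75
eef_pos: [0.5693, 0.0836, 0.1263]
ee_rot: [3.142, 0.0, -2.789]
force: [0.7, -0.8, 0.4]
width: 0.0396
gripper_force: 0.0
```

>>> arm_command:
  commands:
    - {"tx": 0, "ty": 0, "tz": 0, "twist": 0}
    - {"tx": 0, "ty": 0, "tz": 0, "twist": 0}
    - {"tx": 0, "ty": 0, "tz": 0, "twist": 0}
    - {"tx": 0, "ty": 0, "tz": 0, "twist": 0}
    - {"tx": 0, "ty": 0, "tz": 0, "twist": 0}
    - {"tx": 0, "ty": 0, "tz": 0, "twist": 0}
    - {"tx": 0, "ty": 0, "tz": 0, "twist": 0}
    - {"tx": 0, "ty": 0, "tz": 0, "twist": 0}
  claw: 0
  grip_force: 4

```text
t: 8.42
eef_pos: [0.5693, 0.0836, 0.1263]
ee_rot: [-3.142, -0.0, -2.789]
force: [-0.3, -0.6, 1.2]
width: 0.023
gripper_force: 4.0
```

>>> arm_command:
  commands:
    - {"tx": 0.02, "ty": 0, "tz": 0.004, "twist": 0}
    - {"tx": 0.05, "ty": 0, "tz": 0.01, "twist": 0}
    - {"tx": 0.08, "ty": 0, "tz": 0.017, "twist": 0}
    - {"tx": 0.11, "ty": 0, "tz": 0.024, "twist": 0}
    - {"tx": 0.14, "ty": 0, "tz": 0.03, "twist": 0}
    - {"tx": 0.165, "ty": 0, "tz": 0.036, "twist": 0}
    - {"tx": 0.185, "ty": 0, "tz": 0.04, "twist": 0}
    - {"tx": 0.2, "ty": 0, "tz": 0.043, "twist": 0}

```text
t: 9.08
eef_pos: [0.522, 0.0662, 0.1157]
ee_rot: [3.142, 0.001, -2.789]
force: [4.7, 0.1, 0.4]
width: 0.0231
gripper_force: 4.0
```

```bash
python3 -c "
from h import *
lk(-.027,0,.06,180)
save('scene','f',(170,100,330,270),3.5)"
```

```text
tx -0.011 ty -0.001 tz -0.001 twist 0.0010
```

View pics/f.png

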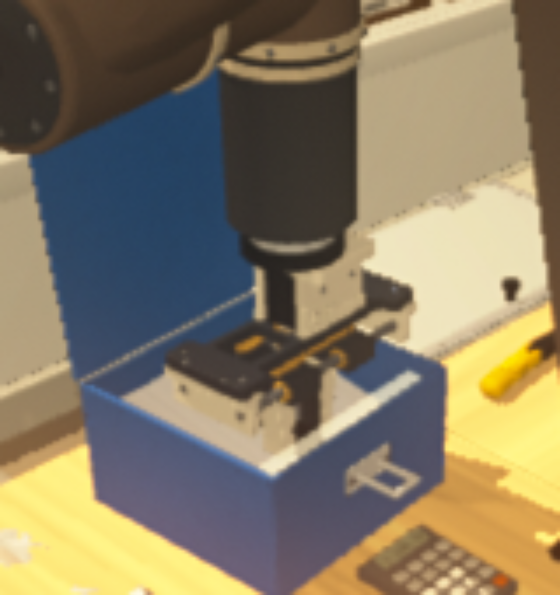

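A reaction of about 5 N along +x shows that the cutter's end has met the front wall. I'll nudge it a touch further, release and rise.

>>> arm_command:
  commands:
    - {"tx": 0.006, "ty": 0, "tz": 0.001, "twist": 0}
    - {"tx": 0.01, "ty": 0, "tz": 0.001, "twist": 0}
    - {"tx": 0.01, "ty": 0, "tz": 0.001, "twist": 0}
    - {"tx": 0.01, "ty": 0, "tz": 0.001, "twist": 0}
    - {"tx": 0, "ty": 0, "tz": 0, "twist": 0}
    - {"tx": 0, "ty": 0, "tz": 0, "twist": 0}
    - {"tx": 0, "ty": 0, "tz": 0, "twist": 0}
    - {"tx": 0, "ty": 0, "tz": 0, "twist": 0}

```text
t: 9.8
eef_pos: [0.522, 0.0662, 0.1152]
ee_rot: [3.142, -0.001, -2.79]
force: [1.8, -0.1, -0.4]
width: 0.023
gripper_force: 4.0
```

>>> arm_command:
  commands:
    - {"tx": 0, "ty": 0, "tz": 0, "twist": 0}
    - {"tx": 0, "ty": 0, "tz": 0, "twist": 0}
    - {"tx": 0, "ty": 0, "tz": 0, "twist": 0}
    - {"tx": 0, "ty": 0, "tz": -0.06, "twist": 0}
    - {"tx": 0, "ty": 0, "tz": -0.2, "twist": 0}
    - {"tx": 0, "ty": 0, "tz": -0.35, "twist": 0}
    - {"tx": 0, "ty": 0, "tz": -0.5, "twist": -0.03}
    - {"tx": 0, "ty": 0, "tz": -0.65, "twist": -0.07}
  claw: 0.6

```text
t: 10.47
eef_pos: [0.5218, 0.066, 0.2798]
ee_rot: [3.141, -0.001, -2.567]
force: [1.4, 0.6, -1.3]
width: 0.0523
gripper_force: 0.0
```

```bash
python3 -c "
from h import *
lk(-.02,-.08,.38,-90)
lk(.2,-.08,.38,-90)"
```

```text
tx 0.033 ty -0.321 tz -0.625 twist -0.4281
tx -0.825 ty -0.518 tz -0.625 twist -0.4281
```

>>> arm_command:
  commands:
    - {"tx": 0, "ty": -0.04, "tz": -0.12, "twist": -0.038}
    - {"tx": 0.01, "ty": -0.09, "tz": -0.25, "twist": -0.077}
    - {"tx": 0.01, "ty": -0.14, "tz": -0.38, "twist": -0.115}
    - {"tx": 0.02, "ty": -0.19, "tz": -0.5, "twist": -0.154}
    - {"tx": 0.02, "ty": -0.24, "tz": -0.58, "twist": -0.193}
    - {"tx": 0.03, "ty": -0.29, "tz": -0.62, "twist": -0.232}
    - {"tx": 0.03, "ty": -0.32, "tz": -0.625, "twist": -0.271}
    - {"tx": 0.03, "ty": -0.32, "tz": -0.625, "twist": -0.31}
  claw: 0

```text
t: 11.13
eef_pos: [0.5598, -0.0061, 0.4349]
ee_rot: [-3.141, 0.0, -1.591]
force: [-0.2, 0.6, -1.0]
width: 0.0047
gripper_force: 0.0
```

```bash
python3 - <<'E'
from h import *
lk(.205,-.08,.38,-90)
a=grab_frame("scene");b=grab_frame("top")
cv2.imwrite("pics/g.png",np.hstack([cv2.resize(a[80:280,150:330],None,fx=2.4,fy=2.4),cv2.resize(b[80:280,140:290],None,fx=2.4,fy=2.4)])[...,::-1])
E
```

```text
tx -0.327 ty -0.834 tz -0.004 twist -0.1177
```

View pics/g.png

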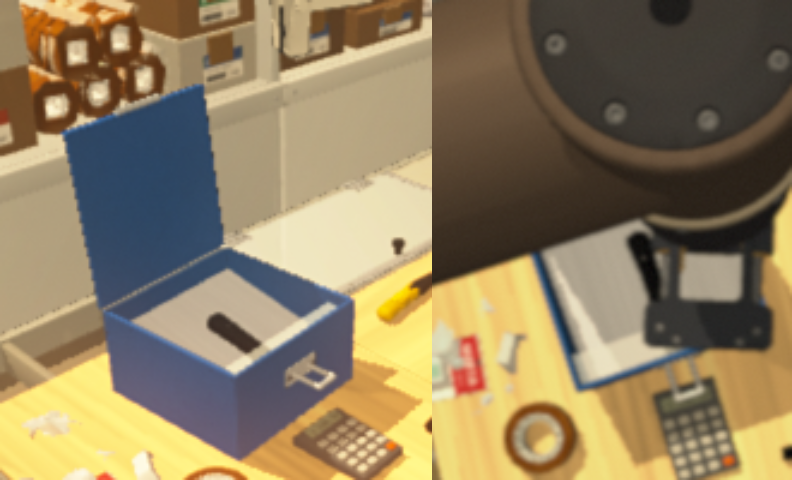

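The picture shows the cutter lying on the tray with its front end under the hood (left half, about (215–270, 315–350)), and the lid is still open.

```bash
python3 - <<'E'
from h import *
np.set_printoptions(precision=1,suppress=True)
a=np.radians(LY)
def W(x,y,z): return np.array([C[0]+x*np.cos(a)-y*np.sin(a),C[1]+x*np.sin(a)+y*np.cos(a),z+.056])
f=lambda u,v:np.array([150+u/2.4,80+v/2.4])
print("bottom FL",proj("scene",W(-.1,.1,0)),f(238,458)," FLtop",proj("scene",W(-.1,.1,.11)),f(240,374)," FRtop",proj("scene",W(-.1,-.1,.11)),f(353,298))
for th in (1.6,1.65,1.7,1.75,1.8,1.9):
    p=[proj("scene",W(.1-.2*np.cos(th)+.007*np.sin(th),y,.11+.2*np.sin(th)+.007*np.cos(th))) for y in(.1,-.1)]; print(th,*p)
print(f(65,130),f(205,85))
# staple bar front edge
for y in(-.012,.012): print("staple corner",proj("scene",W(-.14,y,.07)),proj("top",W(-.14,y,.07)))
print(f(313,390),f(335,377))
E
```

```text
bottom FL [249.7 272. ] [249.2 270.8]  FLtop [248.3 236.5] [250.  235.8]  FRtop [298.8 203.6] [297.1 204.2]
1.6 [180.9 135.9] [238.9 115. ]
1.65 [178.3 135.2] [236.3 114.6]
1.7 [175.8 134.7] [233.8 114.3]
1.75 [173.3 134.5] [231.3 114.2]
1.8 [170.9 134.5] [228.8 114.2]
1.9 [166.4 134.9] [224.2 114.9]
[177.1 134.2] [235.4 115.4]
staple corner [290.  235.6] [252.6 244.3]
staple corner [284.2 239.8] [243.1 247.5]
[280.4 242.5] [289.6 237.1]
```

>>> arm_command:
  commands:
    - {"tx": -0.05, "ty": -0.12, "tz": 0, "twist": -0.038}
    - {"tx": -0.1, "ty": -0.25, "tz": 0, "twist": -0.077}
    - {"tx": -0.15, "ty": -0.38, "tz": 0, "twist": -0.117}
    - {"tx": -0.2, "ty": -0.5, "tz": 0, "twist": -0.117}
    - {"tx": -0.25, "ty": -0.62, "tz": 0, "twist": -0.117}
    - {"tx": -0.3, "ty": -0.74, "tz": 0, "twist": -0.117}
    - {"tx": -0.327, "ty": -0.82, "tz": 0, "twist": -0.117}
    - {"tx": -0.327, "ty": -0.834, "tz": 0, "twist": -0.117}

```text
t: 11.9
eef_pos: [0.7722, 0.0734, 0.4295]
ee_rot: [3.136, 0.001, -1.232]
force: [0.1, 0.3, -1.3]
width: 0.0007
gripper_force: 0.0
```

```bash
python3 -c "
from h import *
lk(.205,-.08,.25,-90)
lk(.0,-.08,.25,-90)"
```

```text
tx 0.005 ty 0.011 tz 0.494 twist -0.0034
tx 0.014 ty 0.831 tz 0.494 twist -0.0034
```

>>> arm_command:
  commands:
    - {"tx": 0.005, "ty": 0.01, "tz": 0.06, "twist": -0.003}
    - {"tx": 0.005, "ty": 0.01, "tz": 0.14, "twist": -0.003}
    - {"tx": 0.005, "ty": 0.01, "tz": 0.22, "twist": -0.003}
    - {"tx": 0.005, "ty": 0.01, "tz": 0.3, "twist": -0.003}
    - {"tx": 0.005, "ty": 0.01, "tz": 0.36, "twist": -0.003}
    - {"tx": 0.005, "ty": 0.01, "tz": 0.41, "twist": -0.003}
    - {"tx": 0.005, "ty": 0.01, "tz": 0.43, "twist": -0.003}
    - {"tx": 0.005, "ty": 0.01, "tz": 0.434, "twist": -0.003}

```text
t: 12.57
eef_pos: [0.7671, 0.0694, 0.3246]
ee_rot: [3.139, 0.0, -1.222]
force: [0.1, -0.1, -1.3]
width: 0.0005
gripper_force: 0.0
```

>>> arm_command:
  commands:
    - {"tx": 0, "ty": 0.08, "tz": 0, "twist": 0}
    - {"tx": 0, "ty": 0.16, "tz": 0, "twist": 0}
    - {"tx": 0, "ty": 0.22, "tz": 0, "twist": 0}
    - {"tx": 0, "ty": 0.27, "tz": 0, "twist": 0}
    - {"tx": 0, "ty": 0.33, "tz": 0, "twist": 0}
    - {"tx": 0, "ty": 0.4, "tz": 0, "twist": 0}
    - {"tx": 0, "ty": 0.47, "tz": 0, "twist": 0}
    - {"tx": 0, "ty": 0.54, "tz": 0, "twist": 0}

```text
t: 13.23
eef_pos: [0.6412, 0.023, 0.3273]
ee_rot: [-3.138, -0.0, -1.221]
force: [2.2, 0.9, -0.1]
width: 0.0001
gripper_force: 1.0
```

```bash
python3 -c "
from h import *
lk(.024,-.08,.2436,-90);lk(-.011,-.08,.209,-90);lk(-.035,-.08,.166,-90);lk(-.044,-.08,.117,-90)
for q in ('lid_edge','hasp_tip'): print(q,spot_point(q,'scene')[:1])"
```

```text
tx -0.005 ty 0.174 tz 0.111 twist 0.0003
tx -0.005 ty 0.314 tz 0.249 twist 0.0003
tx -0.005 ty 0.410 tz 0.421 twist 0.0003
tx -0.005 ty 0.446 tz 0.617 twist 0.0003
lid_edge [{'uv': [202.7, 123.1], 'score': 0.92}]
hasp_tip []
```

>>> arm_command:
  commands:
    - {"tx": 0, "ty": 0.04, "tz": 0.02, "twist": 0}
    - {"tx": 0, "ty": 0.09, "tz": 0.045, "twist": 0}
    - {"tx": 0, "ty": 0.13, "tz": 0.075, "twist": 0}
    - {"tx": 0, "ty": 0.174, "tz": 0.111, "twist": 0}
    - {"tx": 0, "ty": 0.21, "tz": 0.14, "twist": 0}
    - {"tx": 0, "ty": 0.25, "tz": 0.175, "twist": 0}
    - {"tx": 0, "ty": 0.285, "tz": 0.21, "twist": 0}
    - {"tx": 0, "ty": 0.314, "tz": 0.249, "twist": 0}

```text
t: 14.0
eef_pos: [0.5681, -0.0041, 0.2649]
ee_rot: [-3.139, -0.001, -1.22]
force: [0.2, -0.0, 1.9]
width: 0.0004
gripper_force: 0.6
```

```bash
python3 -c "
from h import *
lk(-.035,-.08,.166,-90);lk(-.044,-.08,.117,-90)
save('scene','hh',(150,80,330,280),3)"
```

```text
tx -0.007 ty 0.098 tz 0.172 twist 0.0004
tx -0.007 ty 0.134 tz 0.368 twist 0.0004
```

View pics/hh.png

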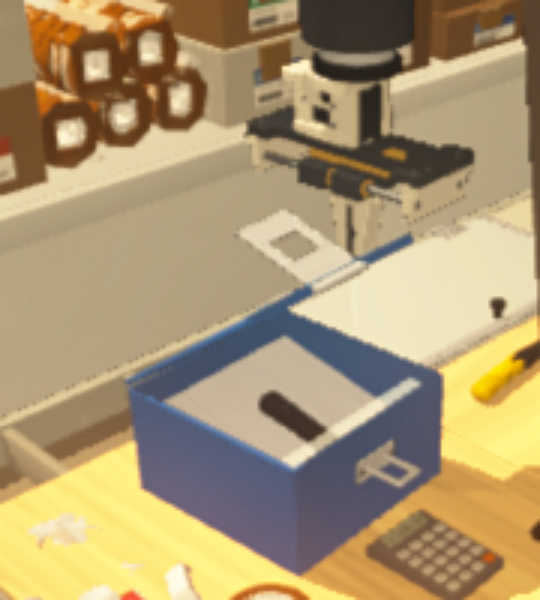

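The lid is folded most of the way down, with the hasp at about (295,245) clear of the gripper. Next I'll press the lid shut.

>>> arm_command:
  commands:
    - {"tx": 0, "ty": 0.03, "tz": 0.04, "twist": 0}
    - {"tx": 0, "ty": 0.055, "tz": 0.085, "twist": 0}
    - {"tx": 0, "ty": 0.08, "tz": 0.13, "twist": 0}
    - {"tx": 0, "ty": 0.1, "tz": 0.18, "twist": 0}
    - {"tx": 0, "ty": 0.115, "tz": 0.23, "twist": 0}
    - {"tx": 0, "ty": 0.125, "tz": 0.28, "twist": 0}
    - {"tx": 0, "ty": 0.13, "tz": 0.32, "twist": 0}
    - {"tx": 0, "ty": 0.134, "tz": 0.35, "twist": 0}

```text
t: 14.72
eef_pos: [0.5366, -0.0155, 0.1758]
ee_rot: [-3.141, -0.0, -1.22]
force: [0.4, -0.4, 1.2]
width: 0.0005
gripper_force: 0.3
```

>>> arm_command:
  commands:
    - {"tx": 0, "ty": 0, "tz": 0.006, "twist": 0}
    - {"tx": 0, "ty": 0, "tz": 0.012, "twist": 0}
    - {"tx": 0, "ty": 0, "tz": 0.016, "twist": 0}
    - {"tx": 0, "ty": 0, "tz": 0.02, "twist": 0}
    - {"tx": 0, "ty": 0, "tz": 0.024, "twist": 0}
    - {"tx": 0, "ty": 0, "tz": 0.026, "twist": 0}
    - {"tx": 0, "ty": 0, "tz": 0.026, "twist": 0}
    - {"tx": 0, "ty": 0, "tz": 0.026, "twist": 0}

```text
t: 15.38
eef_pos: [0.5364, -0.0156, 0.173]
ee_rot: [-3.14, -0.001, -1.219]
force: [-10.7, 1.5, 23.4]
width: 0.0004
gripper_force: 11.3
```

```bash
python3 -c "
from h import *
lk(-.01,-.08,.21,-90);lk(-.01,0,.21,-90);lk(-.01,0,.15,-90); lk(-.125,0,.15,-90)
print(get_state()['force'])"
```

```text
tx -0.007 ty -0.137 tz -0.372 twist 0.0010
tx -0.327 ty -0.138 tz -0.372 twist 0.0010
tx -0.327 ty -0.138 tz -0.132 twist 0.0010
tx -0.328 ty 0.322 tz -0.132 twist 0.0010
[-10.74031148   1.49892102  23.37943623]
```

>>> arm_command:
  commands:
    - {"tx": 0, "ty": -0.03, "tz": -0.08, "twist": 0}
    - {"tx": 0, "ty": -0.08, "tz": -0.2, "twist": 0}
    - {"tx": 0, "ty": -0.138, "tz": -0.32, "twist": 0}
    - {"tx": -0.06, "ty": -0.138, "tz": -0.37, "twist": 0}
    - {"tx": -0.16, "ty": -0.138, "tz": -0.37, "twist": 0}
    - {"tx": -0.27, "ty": -0.138, "tz": -0.3, "twist": 0}
    - {"tx": -0.327, "ty": -0.138, "tz": -0.2, "twist": 0}
    - {"tx": -0.327, "ty": -0.138, "tz": -0.14, "twist": 0}

```text
t: 16.05
eef_pos: [0.5395, 0.0753, 0.2039]
ee_rot: [-3.141, 0.001, -1.218]
force: [-1.1, -0.7, -1.0]
width: 0.0009
gripper_force: 0.0
```

>>> arm_command:
  commands:
    - {"tx": 0, "ty": 0.06, "tz": 0, "twist": 0}
    - {"tx": 0, "ty": 0.13, "tz": 0, "twist": 0}
    - {"tx": 0, "ty": 0.19, "tz": 0, "twist": 0}
    - {"tx": 0, "ty": 0.24, "tz": 0, "twist": 0}
    - {"tx": 0, "ty": 0.29, "tz": 0, "twist": 0}
    - {"tx": 0, "ty": 0.34, "tz": 0, "twist": 0}
    - {"tx": 0, "ty": 0.39, "tz": 0, "twist": 0}
    - {"tx": 0, "ty": 0.43, "tz": 0, "twist": 0}

```text
t: 16.72
eef_pos: [0.4382, 0.0355, 0.2047]
ee_rot: [-3.141, 0.0, -1.219]
force: [-0.7, -0.2, 0.2]
width: 0.0004
gripper_force: 0.0
```

>>> arm_command:
  commands:
    - {"tx": 0, "ty": 0, "tz": -0.06, "twist": 0}
    - {"tx": 0.1, "ty": 0, "tz": -0.16, "twist": 0}
    - {"tx": 0.22, "ty": 0, "tz": -0.26, "twist": 0}
    - {"tx": 0.36, "ty": 0, "tz": -0.32, "twist": 0}
    - {"tx": 0.5, "ty": 0, "tz": -0.32, "twist": 0}
    - {"tx": 0.64, "ty": 0, "tz": -0.32, "twist": 0}
    - {"tx": 0.78, "ty": 0, "tz": -0.32, "twist": 0}
    - {"tx": 0.9, "ty": 0, "tz": -0.32, "twist": 0}

```text
t: 17.38
eef_pos: [0.5169, -0.1773, 0.2847]
ee_rot: [-3.141, -0.0, -1.22]
force: [-0.4, 0.5, -0.1]
width: 0.0002
gripper_force: 0.0
```

```bash
python3 - <<'E'
from h import *
go(.4842,-.3592,.2,-70)
a=grab_frame("scene");b=grab_frame("top")
cv2.imwrite("pics/i.png",np.hstack([cv2.resize(a[140:290,210:330],None,fx=4,fy=4),cv2.resize(b[190:265,215:285],None,fx=4,fy=4,).repeat(2,0)[:0] if 0 else cv2.resize(b[160:310,200:280],None,fx=4,fy=4)])[...,::-1])
E
```

```text
tx 0.638 ty 0.373 tz 0.339 twist 0.0007
```

View pics/i.png

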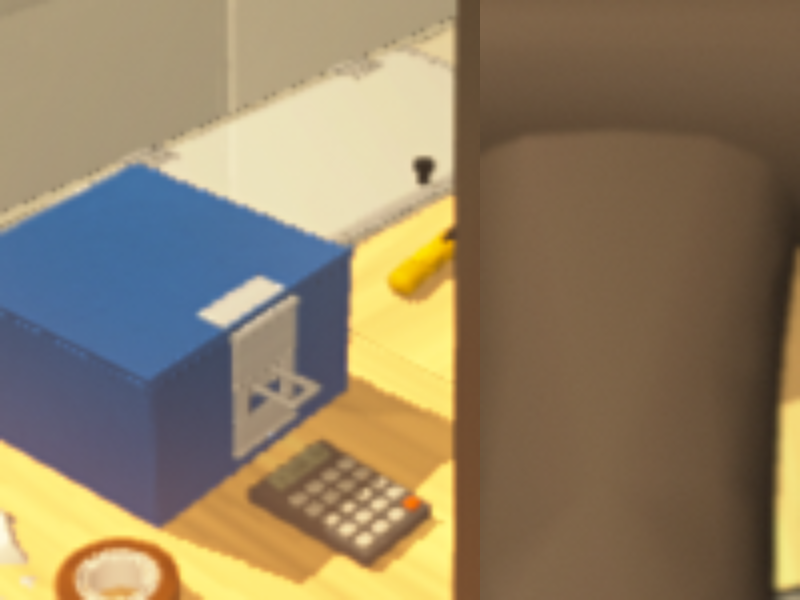

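The picture shows the lid shut and the hasp hanging with its slot over the staple, whose loop is at about (280,385). Next is the pin.

>>> arm_command:
  commands:
    - {"tx": 0.1, "ty": 0.06, "tz": 0.04, "twist": 0.039}
    - {"tx": 0.22, "ty": 0.13, "tz": 0.09, "twist": 0.078}
    - {"tx": 0.34, "ty": 0.2, "tz": 0.15, "twist": 0.117}
    - {"tx": 0.46, "ty": 0.27, "tz": 0.21, "twist": 0.156}
    - {"tx": 0.56, "ty": 0.33, "tz": 0.27, "twist": 0.195}
    - {"tx": 0.62, "ty": 0.36, "tz": 0.32, "twist": 0.234}
    - {"tx": 0.638, "ty": 0.373, "tz": 0.339, "twist": 0.273}
    - {"tx": 0.638, "ty": 0.373, "tz": 0.339, "twist": 0.312}
  claw: 0.6

```text
t: 18.15
eef_pos: [0.4825, -0.3577, 0.1978]
ee_rot: [3.138, -0.001, -2.208]
force: [0.4, -0.1, 0.4]
width: 0.0484
gripper_force: 0.0
```

```bash
python3 -c "
from h import *
go(.4842,-.3600,.122,-160)
grab_frame('scene');
for q in ('staple',): print(q,spot_point(q,'scene')[:1])
print(proj('scene',[.4363,.035,.126]))
m=regions_of('staple','scene')[:1]
print([(x['rect'],x['score']) for x in m])"
```

```text
tx 0.003 ty -0.011 tz 0.303 twist 0.1861
staple [{'uv': [277.9, 235.3], 'score': 0.77}]
[281.31766499 234.96119905]
[([193.7, 179.9, 298.0, 275.2], 0.9)]
```

>>> arm_command:
  commands:
    - {"tx": 0.003, "ty": -0.01, "tz": 0.02, "twist": 0.039}
    - {"tx": 0.003, "ty": -0.01, "tz": 0.04, "twist": 0.078}
    - {"tx": 0.003, "ty": -0.01, "tz": 0.05, "twist": 0.117}
    - {"tx": 0.003, "ty": -0.01, "tz": 0.06, "twist": 0.156}
    - {"tx": 0.003, "ty": -0.01, "tz": 0.13, "twist": 0.186}
    - {"tx": 0.003, "ty": -0.01, "tz": 0.21, "twist": 0.186}
    - {"tx": 0.003, "ty": -0.01, "tz": 0.28, "twist": 0.186}
    - {"tx": 0.003, "ty": -0.01, "tz": 0.303, "twist": 0.186}

```text
t: 18.97
eef_pos: [0.4848, -0.3578, 0.1221]
ee_rot: [3.139, -0.002, -2.779]
force: [0.1, 0.3, -0.8]
width: 0.0526
gripper_force: 0.0
```

>>> arm_command:
  commands:
    - {"tx": 0, "ty": 0, "tz": 0, "twist": 0}
    - {"tx": 0, "ty": 0, "tz": 0, "twist": 0}
    - {"tx": 0, "ty": 0, "tz": 0, "twist": 0}
    - {"tx": 0, "ty": 0, "tz": 0, "twist": 0}
    - {"tx": 0, "ty": 0, "tz": 0, "twist": 0}
    - {"tx": 0, "ty": 0, "tz": 0, "twist": 0}
    - {"tx": 0, "ty": 0, "tz": 0, "twist": 0}
    - {"tx": 0, "ty": 0, "tz": 0, "twist": 0}
  claw: 0
  grip_force: 15

```text
t: 19.63
eef_pos: [0.4868, -0.3602, 0.1253]
ee_rot: [-3.139, 0.002, -2.783]
force: [0.8, -4.6, 5.3]
width: 0.0215
gripper_force: 15.0
```

>>> arm_command:
  commands:
    - {"tx": 0, "ty": 0, "tz": -0.05, "twist": 0}
    - {"tx": 0, "ty": 0, "tz": -0.13, "twist": 0}
    - {"tx": 0, "ty": 0, "tz": -0.22, "twist": 0}
    - {"tx": 0, "ty": 0, "tz": -0.32, "twist": 0}
    - {"tx": 0, "ty": 0, "tz": -0.42, "twist": 0}
    - {"tx": 0, "ty": 0, "tz": -0.5, "twist": 0}
    - {"tx": 0, "ty": 0, "tz": -0.54, "twist": 0}
    - {"tx": 0, "ty": 0, "tz": -0.55, "twist": 0}

```text
t: 20.3
eef_pos: [0.4861, -0.3591, 0.2631]
ee_rot: [-3.141, 0.002, -2.784]
force: [0.2, -0.9, -1.1]
width: 0.0218
gripper_force: 14.9
```

```bash
python3 -c "
from h import *
lk(-.121,0,.19,180)"
```

```text
tx -0.365 ty 1.546 tz 0.068 twist 0.0028
```

>>> arm_command:
  commands:
    - {"tx": -0.02, "ty": 0.08, "tz": 0, "twist": 0}
    - {"tx": -0.05, "ty": 0.2, "tz": 0, "twist": 0}
    - {"tx": -0.08, "ty": 0.34, "tz": 0, "twist": 0}
    - {"tx": -0.12, "ty": 0.48, "tz": 0, "twist": 0}
    - {"tx": -0.15, "ty": 0.62, "tz": 0, "twist": 0}
    - {"tx": -0.18, "ty": 0.76, "tz": 0, "twist": 0}
    - {"tx": -0.22, "ty": 0.89, "tz": 0, "twist": 0}
    - {"tx": -0.24, "ty": 1, "tz": 0, "twist": 0}

```text
t: 20.97
eef_pos: [0.4531, -0.1019, 0.2599]
ee_rot: [3.14, -0.002, -2.784]
force: [1.0, 0.8, -0.5]
width: 0.0213
gripper_force: 14.9
```

```bash
python3 -c "
from h import *
lk(-.121,0,.15,180)"
```

```text
tx -0.129 ty 0.536 tz 0.215 twist 0.0028
```

>>> arm_command:
  commands:
    - {"tx": -0.02, "ty": 0.09, "tz": 0, "twist": 0.003}
    - {"tx": -0.05, "ty": 0.21, "tz": 0, "twist": 0.003}
    - {"tx": -0.08, "ty": 0.34, "tz": 0, "twist": 0.003}
    - {"tx": -0.11, "ty": 0.45, "tz": 0.03, "twist": 0.003}
    - {"tx": -0.125, "ty": 0.52, "tz": 0.09, "twist": 0.003}
    - {"tx": -0.129, "ty": 0.536, "tz": 0.15, "twist": 0.003}
    - {"tx": -0.129, "ty": 0.536, "tz": 0.2, "twist": 0.003}
    - {"tx": -0.129, "ty": 0.536, "tz": 0.215, "twist": 0.003}

```text
t: 21.63
eef_pos: [0.4354, 0.0328, 0.2045]
ee_rot: [3.141, -0.006, -2.792]
force: [-0.4, 0.5, 0.0]
width: 0.0213
gripper_force: 14.9
```

```bash
python3 - <<'E'
from h import *
np.set_printoptions(precision=4,suppress=True)
p=get_state()["eef_pos"]; lk(-.121,0,.15,180)
save("scene","j",(250,195,320,265),8.5)
tip=np.r_[p[:2],p[2]-.0643]
print("pred tip",proj("scene",tip),"pred staple",proj("scene",[.4363,.035,.126]),"pred collar",proj("scene",tip+[0,0,.05]))
for q in("pin","pin_collar","staple"): print(q,spot_point(q,"scene")[:1],[x["rect"] for x in boxes_of(q,"scene")[:1]])
E
```

```text
tx -0.006 ty 0.007 tz -0.006 twist 0.0000
pred tip [282.3043 230.35  ] pred staple [281.3177 234.9612] pred collar [282.546  213.8227]
pin [{'uv': [286.8, 230.9], 'score': 0.51}] [[280.1, 200.2, 293.4, 231.8]]
pin_collar [{'uv': [282.6, 215.0], 'score': 0.68}] [[278.7, 198.3, 287.3, 228.9]]
staple [{'uv': [280.3, 233.1], 'score': 0.95}] [[193.7, 180.2, 299.3, 275.1]]
```

View pics/j.png

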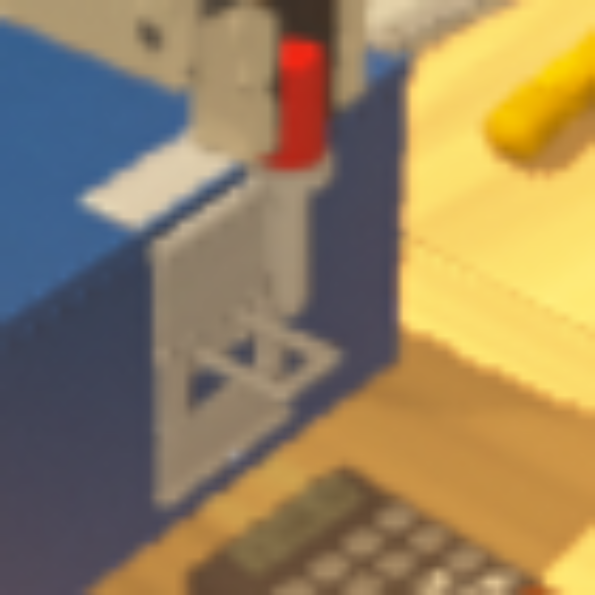

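The picture shows the pin hanging just above the loop: the shank tip is at (289,312) in the crop, and the loop's front corners are at (342,355) and (280,396). The pin looks a few mm to the right (−y), so I'll shift it and feel downwards.

>>> arm_command:
  commands:
    - {"tx": -0.008, "ty": 0.014, "tz": 0, "twist": 0}
    - {"tx": -0.008, "ty": 0.014, "tz": 0.01, "twist": 0}
    - {"tx": -0.008, "ty": 0.014, "tz": 0.02, "twist": 0}
    - {"tx": -0.008, "ty": 0.014, "tz": 0.03, "twist": 0}
    - {"tx": -0.008, "ty": 0.014, "tz": 0.04, "twist": 0}
    - {"tx": -0.008, "ty": 0.014, "tz": 0.05, "twist": 0}
    - {"tx": -0.008, "ty": 0.014, "tz": 0.06, "twist": 0}
    - {"tx": -0.008, "ty": 0.014, "tz": 0.06, "twist": 0}

```text
t: 22.65
eef_pos: [0.4381, 0.0366, 0.1922]
ee_rot: [-3.142, -0.001, -2.793]
force: [-0.3, 0.3, -1.1]
width: 0.0214
gripper_force: 14.9
```

```bash
cat >> h.py <<'E'
def loc():
    s=get_state(); a=np.radians(LY); R=np.array([[np.cos(a),np.sin(a)],[-np.sin(a),np.cos(a)]])
    print("locker mm",(np.r_[R@(s["eef_pos"][:2]-C),s["eef_pos"][2]-.056]*1e3).round(1),"F",np.r_[R@s["force"][:2],s["force"][2]].round(1),"M",np.r_[R@s["moment"][:2],s["moment"][2]].round(2))
E
python3 -c "
from h import *
loc()"
```

```text
locker mm [-118.8    1.   136.2] F [-0.1  0.4 -1.1] M [ 0.    0.03 -0.02]
```

>>> arm_command:
  commands:
    - {"tx": 0, "ty": 0, "tz": 0.008, "twist": 0}
    - {"tx": 0, "ty": 0, "tz": 0.016, "twist": 0}
    - {"tx": 0, "ty": 0, "tz": 0.024, "twist": 0}
    - {"tx": 0, "ty": 0, "tz": 0.03, "twist": 0}
    - {"tx": 0, "ty": 0, "tz": 0.036, "twist": 0}
    - {"tx": 0, "ty": 0, "tz": 0.036, "twist": 0}
    - {"tx": 0, "ty": 0, "tz": 0.036, "twist": 0}
    - {"tx": 0, "ty": 0, "tz": 0.036, "twist": 0}

```text
t: 23.32
eef_pos: [0.4385, 0.0368, 0.1839]
ee_rot: [-3.142, 0.0, -2.793]
force: [0.4, -0.3, -0.3]
width: 0.0216
gripper_force: 14.9
```

```bash
python3 -c "
from h import *
loc()"
```

```text
locker mm [-118.3    1.   127.9] F [ 0.3 -0.4 -0.3] M [-0.01 -0.04 -0.  ]
```

>>> arm_command:
  commands:
    - {"tx": 0, "ty": 0, "tz": 0.012, "twist": 0}
    - {"tx": 0, "ty": 0, "tz": 0.024, "twist": 0}
    - {"tx": 0, "ty": 0, "tz": 0.036, "twist": 0}
    - {"tx": 0, "ty": 0, "tz": 0.048, "twist": 0}
    - {"tx": 0, "ty": 0, "tz": 0.06, "twist": 0}
    - {"tx": 0, "ty": 0, "tz": 0.06, "twist": 0}
    - {"tx": 0, "ty": 0, "tz": 0.06, "twist": 0}
    - {"tx": 0, "ty": 0, "tz": 0.06, "twist": 0}

```text
t: 23.98
eef_pos: [0.4384, 0.0368, 0.1688]
ee_rot: [-3.142, -0.0, -2.793]
force: [-0.1, 0.1, -0.3]
width: 0.0216
gripper_force: 14.9
```

```bash
python3 -c "
from h import *
loc()"
```

```text
locker mm [-118.4    1.   112.8] F [-0.   0.1 -0.3] M [ 0.04 -0.   -0.06]
```

>>> arm_command:
  commands:
    - {"tx": 0, "ty": 0, "tz": 0.018, "twist": 0}
    - {"tx": 0, "ty": 0, "tz": 0.036, "twist": 0}
    - {"tx": 0, "ty": 0, "tz": 0.054, "twist": 0}
    - {"tx": 0, "ty": 0, "tz": 0.072, "twist": 0}
    - {"tx": 0, "ty": 0, "tz": 0.088, "twist": 0}
    - {"tx": 0, "ty": 0, "tz": 0.098, "twist": 0}
    - {"tx": 0, "ty": 0, "tz": 0.102, "twist": 0}
    - {"tx": 0, "ty": 0, "tz": 0.102, "twist": 0}

```text
t: 24.65
eef_pos: [0.4382, 0.0367, 0.1429]
ee_rot: [-3.142, -0.001, -2.793]
force: [-0.8, -0.0, -1.5]
width: 0.0217
gripper_force: 15.3
```

>>> arm_command:
  commands:
    - {"tx": 0, "ty": 0, "tz": 0.002, "twist": 0}
    - {"tx": 0, "ty": 0, "tz": 0.004, "twist": 0}
    - {"tx": 0, "ty": 0, "tz": 0.006, "twist": 0}
    - {"tx": 0, "ty": 0, "tz": 0.008, "twist": 0}
    - {"tx": 0, "ty": 0, "tz": 0.01, "twist": 0}
    - {"tx": 0, "ty": 0, "tz": 0.01, "twist": 0}
    - {"tx": 0, "ty": 0, "tz": 0.01, "twist": 0}
    - {"tx": 0, "ty": 0, "tz": 0.01, "twist": 0}

```text
t: 25.32
eef_pos: [0.4383, 0.0367, 0.1408]
ee_rot: [-3.142, -0.0, -2.793]
force: [-1.6, -0.9, 0.7]
width: 0.0214
gripper_force: 16.2
```

```bash
python3 -c "
from h import *
loc()
grab_frame('scene')
p=get_state()['eef_pos']
print('pred collar',proj('scene',p-[0,0,.0143]),[x['uv'] for x in spot_point('pin_collar','scene')[:1]],[x['rect'] for x in boxes_of('pin','scene')[:1]])"
```

```text
locker mm [-118.5    1.    84.8] F [-1.8 -0.3  0.7] M [-0.01  0.82  0.06]
pred collar [280.35105506 234.61182464] [[279.3, 231.5]] []
```

>>> arm_command:
  commands:
    - {"tx": 0, "ty": 0, "tz": 0.002, "twist": 0}
    - {"tx": 0, "ty": 0, "tz": 0.004, "twist": 0}
    - {"tx": 0, "ty": 0, "tz": 0.006, "twist": 0}
    - {"tx": 0, "ty": 0, "tz": 0.006, "twist": 0}
    - {"tx": 0, "ty": 0, "tz": 0.006, "twist": 0}
    - {"tx": 0, "ty": 0, "tz": 0.006, "twist": 0}
    - {"tx": 0, "ty": 0, "tz": 0.006, "twist": 0}
    - {"tx": 0, "ty": 0, "tz": 0.006, "twist": 0}

```text
t: 26.13
eef_pos: [0.4385, 0.0366, 0.14]
ee_rot: [-3.141, 0.0, -2.793]
force: [-6.4, -1.8, 9.7]
width: 0.0214
gripper_force: 17.1
```

```bash
python3 -c "
from h import *
loc()"
```

```text
locker mm [-118.4    0.8   84. ] F [-6.6  0.5  9.7] M [0.27 2.04 0.09]
```

The collar is seated: 10 N of contact at the expected height. I'll ease off, release and withdraw upwards.

>>> arm_command:
  commands:
    - {"tx": 0, "ty": 0, "tz": -0.005, "twist": 0}
    - {"tx": 0, "ty": 0, "tz": -0.005, "twist": 0}
    - {"tx": 0, "ty": 0, "tz": -0.005, "twist": 0}
    - {"tx": 0, "ty": 0, "tz": -0.005, "twist": 0}
    - {"tx": 0, "ty": 0, "tz": -0.005, "twist": 0}
    - {"tx": 0, "ty": 0, "tz": -0.005, "twist": 0}
    - {"tx": 0, "ty": 0, "tz": -0.005, "twist": 0}
    - {"tx": 0, "ty": 0, "tz": -0.005, "twist": 0}
  claw: 0.55

```text
t: 26.8
eef_pos: [0.4388, 0.0371, 0.1407]
ee_rot: [3.141, 0.001, -2.793]
force: [-0.2, -0.4, -0.5]
width: 0.0484
gripper_force: 0.2
```

>>> arm_command:
  commands:
    - {"tx": 0, "ty": 0, "tz": -0.03, "twist": 0}
    - {"tx": 0, "ty": 0, "tz": -0.08, "twist": 0}
    - {"tx": 0, "ty": 0, "tz": -0.14, "twist": 0}
    - {"tx": 0, "ty": 0, "tz": -0.22, "twist": 0}
    - {"tx": 0, "ty": 0, "tz": -0.32, "twist": 0}
    - {"tx": 0, "ty": 0, "tz": -0.44, "twist": 0}
    - {"tx": 0, "ty": 0, "tz": -0.56, "twist": 0}
    - {"tx": 0, "ty": 0, "tz": -0.68, "twist": 0}

```text
t: 27.47
eef_pos: [0.4383, 0.0366, 0.3129]
ee_rot: [-3.142, 0.001, -2.793]
force: [0.1, -0.0, -0.1]
width: 0.0482
gripper_force: 0.0
```

>>> arm_command:
  commands:
    - {"tx": 0, "ty": -0.1, "tz": 0, "twist": 0}
    - {"tx": 0, "ty": -0.22, "tz": 0, "twist": 0}
    - {"tx": 0, "ty": -0.36, "tz": 0, "twist": 0}
    - {"tx": 0, "ty": -0.5, "tz": 0, "twist": 0}
    - {"tx": 0, "ty": -0.64, "tz": 0, "twist": 0}
    - {"tx": 0, "ty": -0.78, "tz": 0, "twist": 0}
    - {"tx": 0, "ty": -0.9, "tz": 0, "twist": 0}
    - {"tx": 0, "ty": -1, "tz": 0, "twist": 0}

```text
t: 28.13
eef_pos: [0.5243, -0.2005, 0.3111]
ee_rot: [-3.141, 0.0, -2.794]
force: [0.9, 0.2, 0.2]
width: 0.048
gripper_force: 0.0
```

```bash
python3 - <<'E'
from h import *
grab_frame('top'); fs=grab_frame('scene')
print("exp tip/collar scene",proj('scene',[.436,.036,.076]),proj('scene',[.436,.036,.126]),"top collar",proj('top',[.436,.036,.126]),proj('top',[.436,.036,.166]))
for c in('scene','top'):
  for q in('pin','pin_collar','lid_edge','hasp_tip'): print(c,q,[(np.round(x['uv'],1),round(x['score'],2)) for x in spot_point(q,c)[:1]],[np.round(x['rect']) for x in boxes_of(q,c)[:1]])
h=cv2.cvtColor(fs,cv2.COLOR_RGB2HSV); m=((h[...,0]<6)|(h[...,0]>174))&(h[...,1]>170)&(h[...,2]>100); m[:, :262]=0; m[:,310:]=0; m[:190]=0; m[255:]=0
ys,xs=np.nonzero(m); print("red head px",len(xs),xs.min(),xs.max(),ys.min(),ys.max()) if len(xs) else print("no red")
print(proj('scene',[.436,.036,.132]),proj('scene',[.436,.036,.166]))
E
```

```text
exp tip/collar scene [280.84564784 250.64928412] [281.0438803  235.13205873] top collar [244.84769939 238.43937762] [243.70876989 238.75539242]
scene pin [(array([283.4, 250.7]), 0.51)] [array([278., 222., 287., 250.])]
scene pin_collar [(array([278.6, 236.9]), 0.77)] []
scene lid_edge [(array([270.9, 217.7]), 0.67)] [array([191., 178., 299., 254.])]
scene hasp_tip [(array([276.5, 243.3]), 0.78)] []
top pin [] [array([171., 153., 207., 242.])]
top pin_collar [(array([311.1, 266.6]), 0.5)] [array([173., 158., 206., 241.])]
top lid_edge [] [array([172., 156., 206., 243.])]
top hasp_tip [] [array([171., 155., 208., 242.])]
red head px 108 278 285 221 235
[281.06832798 233.21834496] [281.20965649 222.15544257]
```

```bash
python3 -c "
from station import *
print(job_done())"
```

```text
the job is handed in; nothing more can be done
None
```

The black cutter is under the hood against the front wall, the lid is shut, the hasp hangs over the staple, and the pin is through the loop with its collar seated; I handed it in at about 29 s of the 72 s limit, and the judge returned no verdict.

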